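Set the sanding machine to fast and start it

ROBOT

A 6-joint arm with a two-finger parallel gripper is mounted at the origin on the work surface. World frame = base frame: x ahead of the robot, y to its left, z up, the work surface at z = 0. Lengths are in m, angles in degrees, forces in N, time in s.
With the tool pointing down it reaches from about 0.4 to 0.825 m from the base axis. Payload 7 kg.
Tool frame: the origin (TCP) lies between the finger pads; the fingertips stand ctrl.nose_length ahead of it and the grasp point (between the pads) lies 2 mm behind it (ctrl.nose_length is the distance from the TCP to the fingertips, in m); z points along the fingers, y is the line along which they close (so a half turn about z gives the same grasp; the last joint's range is limited). The gripper opens to 88 mm and grips with 3 to 60 N. Pads are 19 mm wide; open, the fingers measure 130 mm over their backs; the gripper's body (78 mm by 193 mm) begins 47 mm behind the grasp point.
Start: joints at [90.075, 20.546, 0.682, 0, -70.136, -16.507], TCP at [0.191, 0.647, 0.244] pointing down, gripper open.
Joint ranges: [-176.03, 176.03], [-82.01, 121.73], [-58.28, 71.71], [-173.87, 95.51], [-174.79, -0.11], [-173.66, 173.66]. Speed limits (degrees/s): [136.94, 136.94, 172.46, 180, 180, 180].

INTERFACE

Orientations are given as [roll, pitch, yaw] about the fixed x, y, z axes, in that order (R = Rz(yaw) Ry(pitch) Rx(roll)).
In Python, from plant import ctrl gives the robot as it stands.
- The arm moves only by the tool apply_moves, never from a script. Its argument "commands" is a list of rows, each a list of 3 entries, a list of its own where there are three numbers: the shift along the world's x, y, z in cm, then the turn about the world's z in rad, then the closure, from 0 (fully open) to 1 (shut). In form: [[[x, y, z], turn, jaw], ...]. A call has 1 to 20 rows; each row is the pose to reach, as a shift and turn from the pose commanded when the call began; what a row does not reach only later rows make up. A row lasts 1/12 s, in which the tool goes at most 41.7 mm and 7.16 degrees, less where a joint would pass 70% of its speed; a pose out of reach is approached as far as the arm can. A call with a gripper value outside its range is refused whole. The fingers move at their own pace and stop on an object; the grip force is fixed at half the most. Time passes only in rows, so rows that repeat a pose let the fingers close. It gives the time, the measured TCP pose, the force, the opening and the grip force at its end, in the units of the state.
- ctrl.get_obs(): the state, without advancing time (a new reading comes with each control period).
- ctrl.snapshot(name): name is "side" or "top"; returns a dict with "img" (384x512x3 uint8, red, green, blue), "fx", "fy", "cx", "cy" (pixels), "T" (4x4, takes a point from camera to world coordinates). Camera axes: x right, y up, looking along -z (the intrinsics and any distortion apply to the point x, -y, -z); pixel columns grow to the right and rows downward; lengths in m; the calibration is good to about 2 mm. A picture is of the moment at which its call begins. There is no depth.
- ctrl.close_job(): hands the job in; it is judged then, once.
Trained networks look in a picture, given as the dict that the camera call returned (one of the last four; its "shot" number tells which), for a name from the list of things; names that differ only in an ending like _2 or _b are one class to them, and where a whole thing is asked for, a point or a joint stands for the part that bears it (a point fixed in the world has none). Each returns a list of dicts, best first, with "score" (0 to 1); they miss things now and then, are a little off and sometimes report something else, mostly with a low value. They report only what shows in the picture. A call takes as long as a camera call.
- ctrl.search_frame(picture, target): "at" ([column, row] in pixels, amid what is visible of it).
- ctrl.spot_point(picture, target): "at" ([column, row] in pixels: a listed point, or the origin of a listed thing).
The state is a dict: "clock": time; "joint_pos": joint angles; "qvel": joint speeds; "tau": joint torques, N m; "tool_pos": TCP position; "orientation": TCP orientation; "force": force on the tool from outside, world axes, zero at the start; "moment": the same for the moment, N m; "opening": finger opening in m; "gripper_force": force on a finger pad.
Only numpy, scipy, OpenCV 4.12 (cv2) and the standard library are available. Lean on these libraries where they do the work, as an engineer would, in place of code of your own. Each camera call takes 0.05 s, during which the arm holds its last target. There are 200 camera calls.

TASK

Set the bench sander's speed selector to fast: with the fingertips push the black slide lever along its slot, past the click of the middle notch, until it is home at the far end. Then press the small flat start button on the push-button box fully down and let it come up again; do not press start before the lever is home. Do not pinch the lever, do not press the large mushroom stop button, and leave everything else on the bench where it is.

Things in the scene. Friction and masses are not known exactly. Their poses are not given: they have to be found in the camera images.
- speed_box: Speed selector: grey box fixed to the bench, 110 (x) x 190 (y) x 50 mm high, turned on the bench by up to 0.5 rad either way. Origin: centre of its underside; z up. A dark slot runs along its y axis through the middle of its top; the lever slides along the box's +y. White bars beside the slot mark the notches: none at the rest notch, one at the middle, two at the far (fast) end.
- lever (a joint): Travel of the lever along the box's +y, m: about 0 in the rest notch (where it starts), 0.035 in the middle notch (first detent), 0.070 in the far notch, which is also the end stop (fast). It takes about 7 to 11 N to push it out of a notch; about half way between notches it lets go and springs on by itself into the next one.
- lever_back (a point): Middle of the lever knob's rear face (facing the box's -y), the face to push on; 22 mm above the box top (72 mm above the bench). It moves with the lever. The black knob is a block 34 mm (box x) x 24 mm (box y), from 4 to 40 mm above the box top. Force on its rear and front faces at once counts as pinching.
- lever_top (a point): Centre of the lever knob's top, 90 mm above the bench.
- station: Push-button box: grey, fixed to the bench, 85 (x) x 150 (y) x 50 mm high. Origin: centre of its underside; z up. Start button at its y = +37 mm, stop button at its y = -37 mm. It stands on the other side (left or right) of the bench from the speed selector.
- start (a joint): How far the start button is pressed, m: 0 up, 0.006 fully down. Sprung: about 5 N for fully down; comes up when let go.
- start_top (a point): Centre of the start button's top: small flat black button, 26 mm across, standing 10 mm out of a low steel collar, 66 mm above the bench when up.
- stop (a joint): How far the stop button is pressed, m: 0 up, 0.006 fully down.
- stop_top (a point): Centre of the stop button's top: large black mushroom head, 42 mm across, about 83 mm above the bench.
- adapter: Bystander: steel pyramid adapter, 44 mm across, 34 mm high. Origin under its centre.
- pylon: Bystander: upright aluminium tube, 34 mm across, 90 mm high. Origin under its centre.
- screwdriver: Bystander: screwdriver lying on the bench.
- hammer: Bystander: hammer lying on the bench.
- pot: Bystander: pale screw-top jar with a white cap, 60 mm across, 75 mm high. Origin under its centre.
- socket: Bystander: tan open prosthetic socket, 110 mm across the rim, 100 mm high. Origin under its centre.
- foot: Bystander: tan prosthetic foot, about 240 mm long, 87 mm high. Origin under its middle.
- wrench: Bystander: spanner lying on the bench.

How it is judged (in metres and radians):
On the way, in this order (a step that is already met when the one before it is completed fails the run):
1. the lever is home at the far end of its slot (value of joint lever above 0.065 m), for 0.2 s.
2. the start button is pressed down (value of joint start above 0.004 m), for 0.05 s.
At the end, for the whole second after the job is handed in: The lever rests at the far end of its slot (joint above 0.065 m of 0.070), the start button has been pressed (over 4 of 6 mm) after that and is up again (under 1.5 mm), the stop button is up, and no bystander is more than 30 mm from where it stood (value of joint lever above 0.065 m and value of joint each of start, stop below 0.0015 m and distance of each of adapter, pylon, screwdriver, hammer, pot, socket, foot, wrench from where it was at the start of the episode below 0.03 m); the robot touches nothing.
It fails at once if start is pressed before the lever is home (value of joint start above 0.003 m and value of joint lever below 0.06 m).
It fails at once if the stop button is pressed (value of joint stop above 0.003 m).
It fails at once if the lever is pinched between the fingers (contact force between the fingers and lever_c1 above 1.5 N and contact force between the fingers and lever_c2 above 1.5 N).
It fails at once if a bystander is moved by more than 30 mm or lifted (distance of any of adapter, pylon, screwdriver, hammer, pot, socket, foot, wrench from where it was at the start of the episode above 0.03 m).
It also fails if it takes over 45 s, if anything falls off the work surface, if the arm or the gripper's body presses on something with over 40 N, if the wrist force passes 120 N, or if a joint passes its speed limit or range.

## Working session

There is one attempt and no reset: what is moved stays moved. The work goes in short steps, Python scripts to look and compute and a tool call to move; the robot and the scene stay as the last step left them, time stands still between calls to the robot, and variables do not carry over. Pictures are saved under pics/ and viewed, at most 10 in all, crops included, and the job is handed in when it is done.

Besides the shell and the picture viewer there is one more tool, called after ">>>" as name([rows], argument=value, ...), one row to a line, values as JSON. apply_moves: Moves the arm, as the interface text tells. Its arguments: {"type":"object","properties":{"commands":{"type":"array"}},"required":["commands"]}

```bash
mkdir -p pics; cat > h.py <<'E'
import numpy as np, cv2
from plant import ctrl
def ray(s,uv):
    K=np.array([[s['fx'],0,s['cx']],[0,s['fy'],s['cy']],[0,0,1.]])
    d=np.array(s.get('dist',np.zeros(5)),float)
    p=cv2.undistortPoints(np.array([[uv]],float),K,d)[0,0]
    T=np.array(s['T']); return T[:3,3],T[:3,:3]@np.array([p[0],-p[1],-1])
def at_z(s,uv,z):
    o,d=ray(s,uv); return o+d*(z-o[2])/d[2]
def px(s,P):
    T=np.array(s['T']); c=T[:3,:3].T@(np.array(P)-T[:3,3]); return [s['cx']+s['fx']*c[0]/-c[2], s['cy']-s['fy']*c[1]/-c[2]]
Z=dict(lever_back=.072,lever_top=.09,start_top=.066,stop_top=.083,speed_box=0,station=0)
E
python3 - <<'E'
from h import *
print(ctrl.nose_length, ctrl.get_obs())
for n in ("side","top"):
    s=ctrl.snapshot(n); print(n,[k for k in s], s['T'][:3,3] if hasattr(s['T'],'shape') else s['T'], s['fx'])
    cv2.imwrite(f'pics/{n}0.png',s['img'][:,:,::-1])
    for t,z in Z.items():
        for r in ctrl.spot_point(s,t)[:2]: print(t,np.round(r['at'],1),round(r['score'],2),at_z(s,r['at'],z).round(4))
E
```

```text
0.017 {'clock': 0.0, 'joint_pos': array([ 9.00752062e+01,  2.05914307e+01,  6.32657845e-01, -1.95006242e-02,
       -7.01353796e+01, -1.65083738e+01]), 'qvel': array([-0.02907155, -0.11159025, -0.03971348, -0.07450935,  0.02367893,
        0.0039961 ]), 'tau': array([ 9.52390910e-04, -5.82702184e+01,  2.93053508e+01,  6.99750692e+00,
        6.82327125e-03, -1.58855987e-04]), 'tool_pos': array([0.19083537, 0.64697467, 0.24261618]), 'orientation': array([ 1.79904519e+02, -9.18042740e-03, -1.64398013e+01]), 'force': array([-0.20259189, -0.61324413,  0.46826946]), 'moment': array([0.04138426, 0.01409122, 0.0170636 ]), 'gripper_force': 0.0, 'opening': 0.08779491205714202}
side ['img', 'fx', 'fy', 'cx', 'cy', 'T', 'shot'] [ 0.43253885 -0.65253448  0.90582409] 360.10935019723485
lever_back [214.8 161.4] 0.43 [0.5368 0.1443 0.072 ]
lever_top [211.9 157.1] 0.54 [0.5297 0.1479 0.09  ]
start_top [251.9 233.2] 0.64 [ 0.5779 -0.1432  0.066 ]
start_top [211.6 161.3] 0.61 [0.5278 0.1533 0.066 ]
stop_top [174.  123.7] 0.72 [0.4373 0.3499 0.083 ]
stop_top [254.2 254. ] 0.64 [ 0.5634 -0.2155  0.083 ]
speed_box [209.9 167.8] 0.85 [0.5233 0.1882 0.    ]
station [255.1 254.6] 0.78 [ 0.5785 -0.1739  0.    ]
top ['img', 'fx', 'fy', 'cx', 'cy', 'T', 'shot'] [0.38916346 0.00731005 1.52586316] 487.3352370665763
lever_back [216.4 217.9] 0.67 [0.5359 0.1511 0.072 ]
lever_top [212.6 217.8] 0.46 [0.5341 0.1605 0.09  ]
start_top [313.8 209.6] 0.43 [ 0.5679 -0.1411  0.066 ]
stop_top [338.9 210. ] 0.65 [ 0.5662 -0.2143  0.083 ]
stop_top [119.4 251.7] 0.33 [0.429  0.4313 0.083 ]
speed_box [205.2 225.6] 0.91 [0.5182 0.1924 0.    ]
speed_box [338.7 209.1] 0.2 [ 0.5792 -0.2264  0.    ]
station [320.5 212.3] 0.93 [ 0.5678 -0.169   0.    ]
station [120.2 249.8] 0.2 [0.4372 0.4536 0.    ]
```

```bash
python3 - <<'E'
import cv2
a=cv2.imread('pics/top0.png'); cv2.imwrite('pics/t1.png',cv2.resize(a[130:310,140:380],None,fx=3.3,fy=3.3,interpolation=2))
b=cv2.imread('pics/side0.png'); cv2.imwrite('pics/s1.png',cv2.resize(b,None,fx=1.56,fy=1.56,interpolation=2))
E
```

```text
(no output)
```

View pics/t1.png

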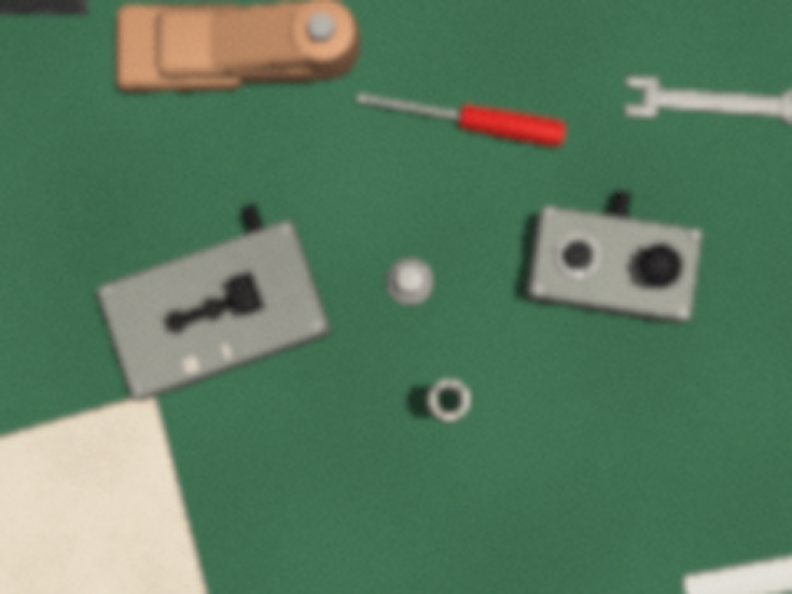

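View pics/s1.png

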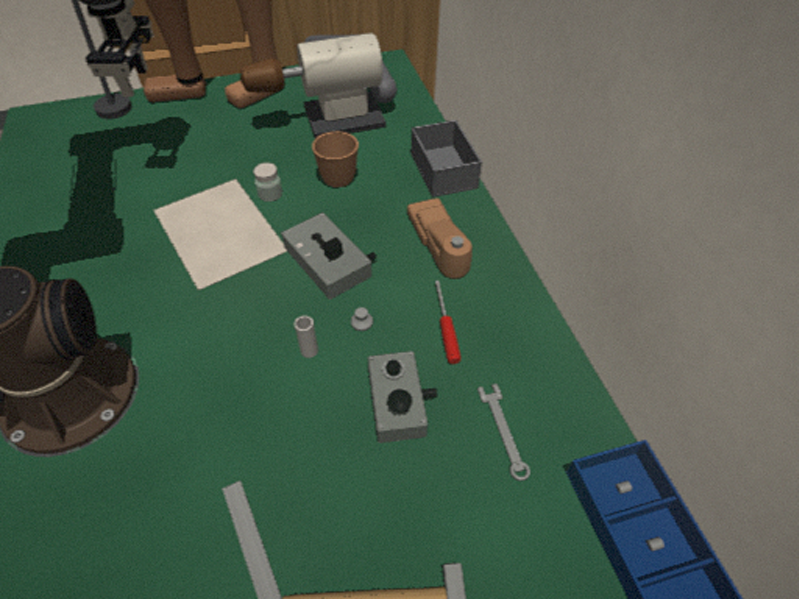

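The top view shows the knob at crop (243,293), at the slot's right end, and the two-bar end at (190,363), so fast is to the left and slightly down. The start button is at (577,256) and the mushroom at (657,265). The side view agrees. Next I fit both boxes from their corners.

```bash
python3 - <<'E'
from h import *
from scipy.optimize import least_squares
s=ctrl.snapshot("top"); sd=ctrl.snapshot("side")
def fit(c,w,h,x0):
    c=np.array(c)/3.3+[140,130]-.35
    W=np.array([at_z(s,p,.05)[:2] for p in c])
    L=np.array([[w,h],[w,-h],[-w,-h],[-w,h]])/2
    R=lambda t:np.array([[np.cos(t),-np.sin(t)],[np.sin(t),np.cos(t)]])
    r=least_squares(lambda q:(L@R(q[2]).T+q[:2]-W).ravel(),x0)
    print(r.x,np.round(r.fun*1e3,1)); return r.x,R(r.x[2])
q,R=fit([(100,290),(291,223),(327,329),(136,398)],.11,.19,[.52,.18,.3])
for n,p,z in (("lever_top",[0,-.035],.09),("back",[0,-.047],.072),("far",[0,.035],.05)):
    P=[*(R@p+q[:2]),z]; print(n,np.round(P,4),np.round(px(s,P),1),(np.array(px(s,P))-[140,130])*3.3,np.round(px(sd,P),1))
q,R=fit([(545,207),(700,232),(688,318),(530,295)],.085,.15,[.57,-.17,-.1])
for n,p,z in (("start",[0,.037],.066),("stop",[0,-.037],.083)):
    P=[*(R@p+q[:2]),z]; print(n,np.round(P,4),(np.array(px(s,P))-[140,130])*3.3,np.array(px(sd,P))*1.56)
# image-based knob/button centres in crop
for n,c,z in(("knob",(243,293),.09),("start",(577,256),.066),("stop",(657,265),.083)): print(n,at_z(s,np.array(c)/3.3+[140,130]-.35,z).round(4))
for n,c,z in(("knob",(331,243),.09),("start",(394,368),.066),("stop",(400,401),.083)): print('side',n,at_z(sd,np.array(c)/1.56,z).round(4))
E
```

```text
[0.5203484  0.1889552  0.36499516] [ 1.6  3.   3.3 -0.7 -1.8 -3.7 -3.   1.5]
lever_top [0.5328 0.1563 0.09  ] [214.  218.3] [244.27164821 291.26384634] [212.3 155.1]
back [0.5371 0.1451 0.072 ] [218.4 217.5] [258.77745034 288.8460376 ] [214.8 161.2]
far [0.5079 0.2216 0.05  ] [193.5 227.4] [176.44775043 321.27982591] [202.  151.6]
[ 0.57159194 -0.18067978 -0.13659131] [ 1.5  2.7  1.4 -2.  -2.6 -1.9 -0.3  1.2]
start [ 0.5766 -0.144   0.066 ] [576.74937818 253.24177689] [392.41236123 364.33912779]
stop [ 0.5666 -0.2173  0.083 ] [659.74485974 263.66958397] [398.72974768 396.7379529 ]
knob [0.5323 0.1584 0.09  ]
start [ 0.5751 -0.1432  0.066 ]
stop [ 0.5663 -0.2138  0.083 ]
side knob [0.5318 0.1535 0.09  ]
side start [ 0.5772 -0.152   0.066 ]
side stop [ 0.5663 -0.2254  0.083 ]
```

>>> apply_moves([
  [[35.7,-53.1,0],-0.92,1],
  [[35.7,-53.1,0],-0.92,1],
  [[35.7,-53.1,0],-0.92,1],
  [[35.7,-53.1,0],-0.92,1],
  [[35.7,-53.1,0],-0.92,1],
  [[35.7,-53.1,0],-0.92,1],
  [[35.7,-53.1,0],-0.92,1],
  [[35.7,-53.1,0],-0.92,1],
  [[35.7,-53.1,0],-0.92,1],
  [[35.7,-53.1,0],-0.92,1],
  [[35.7,-53.1,0],-0.92,1],
  [[35.7,-53.1,0],-0.92,1],
  [[35.7,-53.1,0],-0.92,1],
  [[35.7,-53.1,0],-0.92,1],
  [[35.7,-53.1,0],-0.92,1],
  [[35.7,-53.1,0],-0.92,1],
  [[35.7,-53.1,0],-0.92,1],
  [[35.7,-53.1,0],-0.92,1],
  [[35.7,-53.1,0],-0.92,1],
  [[35.7,-53.1,0],-0.92,1],
])

```text
clock: 2.47
tool_pos: [0.5476, 0.1172, 0.2437]
orientation: [-180.0, 0.0, -69.1]
force: [-0.4, 0.3, -0.2]
opening: 0.0002
gripper_force: 0.0
```

>>> apply_moves([
  [[0,0,-3],0,1],
  [[0,0,-6],0,1],
  [[0,0,-9],0,1],
  [[0,0,-12],0,1],
  [[0,0,-14],0,1],
  [[0,0,-15.5],0,1],
  [[0,0,-16.5],0,1],
  [[0,0,-16.5],0,1],
  [[0,0,-16.5],0,1],
])

```text
clock: 3.22
tool_pos: [0.5479, 0.1171, 0.0788]
orientation: [180.0, -0.0, -69.1]
force: [0.0, 1.0, 0.4]
opening: 0.0002
gripper_force: 0.0
```

```bash
python3 - <<'E'
from h import *
o=ctrl.get_obs(); print(o['tool_pos'],o['force'])
s=ctrl.snapshot("side"); print(ctrl.spot_point(s,"lever_top")[:2])
cv2.imwrite('pics/s2.png',cv2.resize(s['img'][100:300,120:320,::-1],None,fx=3,fy=3,interpolation=2))
E
```

```text
[0.5479265  0.11710462 0.07882873] [0.04657139 0.9591657  0.36882737]
[]
```

View pics/s2.png

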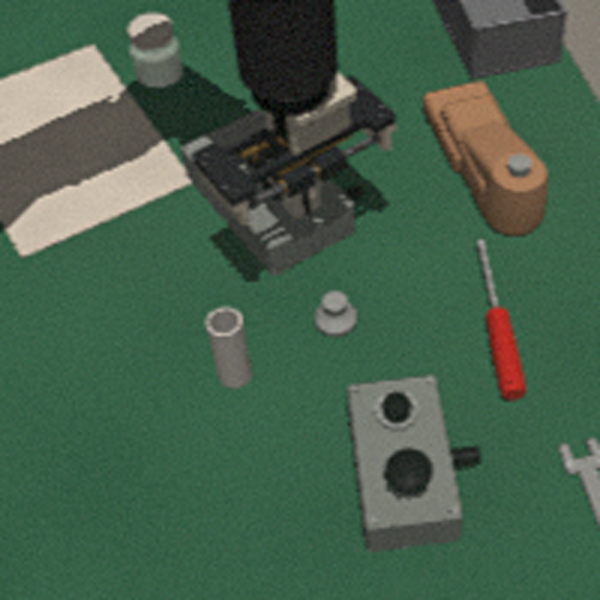

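The closed fingers stand over the box behind the knob, which they hide in this view, around crop (300,215). Nothing is in contact. Pushing along (-0.357, 0.934).

>>> apply_moves([
  [[-0.36,0.93,0],0,1],
  [[-0.54,1.4,0],0,1],
  [[-0.71,1.87,0],0,1],
  [[-0.89,2.33,0],0,1],
  [[-1.07,2.8,0],0,1],
  [[-1.25,3.27,0],0,1],
  [[-1.43,3.74,0],0,1],
  [[-1.43,3.74,0],0,1],
])

```text
clock: 3.98
tool_pos: [0.5336, 0.1546, 0.0789]
orientation: [-180.0, 0.0, -69.1]
force: [-1.4, -0.3, -0.1]
opening: 0.0004
gripper_force: 0.0
```

>>> apply_moves([
  [[-0.36,0.93,0],0,1],
  [[-0.54,1.4,0],0,1],
  [[-0.71,1.87,0],0,1],
  [[-0.89,2.33,0],0,1],
  [[-1.07,2.8,0],0,1],
  [[-1.25,3.27,0],0,1],
  [[-1.43,3.74,0],0,1],
  [[-1.5,3.92,0],0,1],
  [[-1.57,4.1,0],0,1],
  [[-1.57,4.1,0],0,1],
])

```text
clock: 4.82
tool_pos: [0.5178, 0.1954, 0.0785]
orientation: [-180.0, 0.0, -69.1]
force: [-0.4, -1.1, 0.1]
opening: 0.0007
gripper_force: 0.0
```

>>> apply_moves([
  [[-0.07,0.19,0],0,1],
  [[-0.14,0.37,0],0,1],
  [[-0.18,0.47,0],0,1],
  [[-0.21,0.56,0],0,1],
  [[-0.21,0.56,0],0,1],
])

```text
clock: 5.23
tool_pos: [0.5158, 0.2005, 0.0786]
orientation: [180.0, 0.0, -69.1]
force: [-0.2, 0.2, -0.4]
opening: 0.0003
gripper_force: 0.0
```

>>> apply_moves([
  [[-0.04,0.09,0],0,1],
  [[-0.07,0.19,0],0,1],
  [[-0.09,0.23,0],0,1],
  [[-0.11,0.28,0],0,1],
  [[-0.11,0.28,0],0,1],
])

```text
clock: 5.65
tool_pos: [0.5154, 0.2013, 0.0786]
orientation: [180.0, -0.1, -69.2]
force: [7.1, -9.7, 0.1]
opening: 0.0002
gripper_force: 6.0
```

The fingers met a stop at 90 mm of travel, where about 91 was expected. I'll back off, lift and check.

>>> apply_moves([
  [[0.36,-0.93,0],0,1],
  [[0.71,-1.87,0],0,1],
  [[0.9,-2.4,3],0,1],
  [[1.5,-4,7],0,1],
  [[3,-8,9],0,1],
  [[4,-11,9],0,1],
  [[5,-15,9],0,1],
  [[6,-19,9],0,1],
  [[6,-23,9],0,1],
  [[6,-27,9],0,1],
  [[6,-31,9],0,1],
  [[6,-34.7,9],0,1],
  [[6,-34.7,9],0,1],
  [[6,-34.7,9],0,1],
])

```text
clock: 6.82
tool_pos: [0.5741, -0.1463, 0.1682]
orientation: [180.0, 0.0, -69.4]
force: [-0.8, 0.6, 0.1]
opening: 0.0004
gripper_force: 0.0
```

```bash
python3 - <<'E'
from h import *
o=ctrl.get_obs(); print(o['tool_pos'],o['force'])
for n in("side","top"):
    s=ctrl.snapshot(n)
    for t in("lever_top","lever_back"):
        for r in ctrl.spot_point(s,t)[:2]: print(n,t,r['at'],r['score'],at_z(s,r['at'],Z[t]).round(4))
    P=np.array([.5328,.1563,.09])+np.array([-.357,.934,0])*.07; print(P,px(s,P))
    if n=="side": cv2.imwrite('pics/s3.png',cv2.resize(s['img'][100:300,120:320,::-1],None,fx=3,fy=3,interpolation=2))
E
```

```text
[ 0.57411553 -0.14631121  0.16822262] [-0.8076816   0.56667184  0.06441678]
side lever_top [199.9, 144.7] 0.43 [0.5038 0.214  0.09  ]
side lever_back [205.8, 149.0] 0.71 [0.5202 0.2076 0.072 ]
[0.50781 0.22168 0.09   ] [np.float64(200.6774361764895), np.float64(142.88559909418905)]
top lever_top [192.2, 225.3] 0.52 [0.5106 0.2198 0.09  ]
top lever_back [196.3, 226.5] 0.66 [0.5088 0.2101 0.072 ]
[0.50781 0.22168 0.09   ] [np.float64(191.535365893346), np.float64(226.2419523043003)]
```

View pics/s3.png

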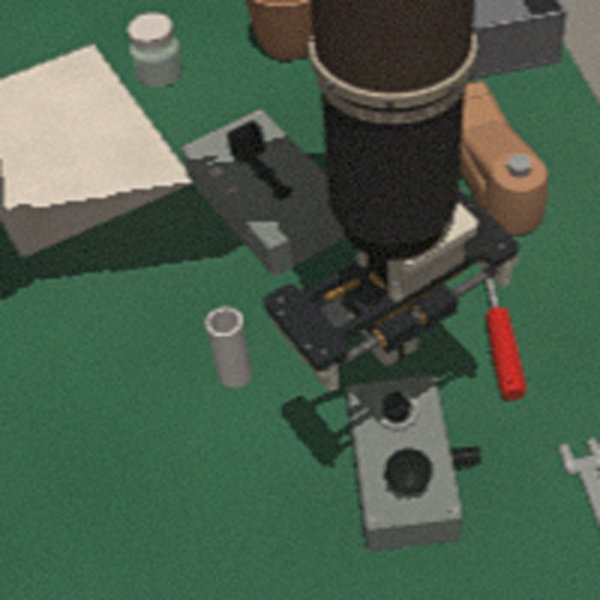

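The knob at crop (243,138) is at the far end, and the networks' points agree with 70 mm of travel. The fingers are above the start button, so I'll press it.

>>> apply_moves([
  [[0.1,0.1,-3],0,1],
  [[0.1,0.1,-6],0,1],
  [[0.1,0.1,-7.5],0,1],
  [[0.1,0.1,-8.2],0,1],
  [[0.1,0.1,-8.5],0,1],
  [[0.1,0.1,-8.8],0,1],
  [[0.1,0.1,-9.0],0,1],
  [[0.1,0.1,-9.1],0,1],
  [[0.1,0.1,-9.1],0,1],
  [[0.1,0.1,-9.1],0,1],
])

```text
clock: 7.95
tool_pos: [0.5764, -0.1426, 0.0786]
orientation: [-179.9, -0.0, -69.1]
force: [-1.2, 3.2, 4.1]
opening: 0.0004
gripper_force: 2.0
```

>>> apply_moves([
  [[0,0,-0.1],0,1],
  [[0,0,-0.2],0,1],
  [[0,0,-0.25],0,1],
  [[0,0,-0.25],0,1],
  [[0,0,-0.25],0,1],
])

```text
clock: 8.37
tool_pos: [0.5766, -0.1427, 0.0771]
orientation: [-179.9, -0.1, -69.1]
force: [-5.2, 4.7, 16.1]
opening: 0.0004
gripper_force: 8.5
```

The force rose to 16 N with the tips at 60 mm, so the button is fully down. Lifting clear.

>>> apply_moves([
  [[0,0,1],0,1],
  [[0,0,4],0,1],
  [[0,0,8],0,1],
  [[0,0,12],0,1],
  [[0,0,14],0,1],
  [[0,0,14],0,1],
  [[0,0,14],0,1],
  [[0,0,14],0,1],
])

```text
clock: 9.03
tool_pos: [0.5752, -0.1429, 0.2145]
orientation: [180.0, 0.0, -69.2]
force: [-0.2, 0.5, -0.0]
opening: 0.0006
gripper_force: 0.0
```

```bash
python3 - <<'E'
from h import *
s=ctrl.snapshot("side")
for t in("lever_top","start_top"):
    for r in ctrl.spot_point(s,t)[:2]: print(t,r['at'],r['score'],at_z(s,r['at'],Z[t]).round(4))
print(ctrl.get_obs()['force'], ctrl.close_job())
E
```

```text
lever_top [201.0, 146.1] 0.54 [0.506  0.2065 0.09  ]
start_top [252.4, 232.6] 0.48 [ 0.5797 -0.1417  0.066 ]
start_top [214.6, 112.6] 0.24 [0.5889 0.3903 0.066 ]
the job is handed in; nothing more can be done
[ 0.31228637 -0.74593777  0.79759284] None
```

The lever was pushed home to the fast end, then the start button was pressed fully down and let go; the job was handed in at about 9 s with the arm clear, and no verdict came back.

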